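# Line up the glass dishes and hold the inspection torch on them

### The arm

A 6-joint arm with a two-finger parallel gripper is mounted at the origin on the work surface. World frame = base frame: x ahead of the robot, y to its left, z up, the work surface at z = 0. Lengths are in m, angles in rad, forces in N, time in s.
With the tool pointing down it reaches from about 0.2 to 0.875 m from the base axis. Payload 3.4 kg.
Tool frame: the origin (TCP) lies between the finger pads; the fingertips stand 25 mm ahead of it and the grasp point (between the pads) lies 6 mm ahead of it (r.nose_length is the z of the fingertips in the tool frame, in m); z points along the fingers, y is the line along which they close (so a half turn about z gives the same grasp; the last joint's range is limited). The gripper opens to 94 mm and grips with 3 to 60 N. Pads are 16 mm wide; open, the fingers measure 119 mm over their backs; the gripper's body (75 mm by 177 mm) begins 78 mm behind the grasp point.
Start: joints at [-1.393, 0.276, 1.505, -0, 1.361, -0.121], TCP at [0.169, -0.55, 0.23] pointing down, gripper open.
Joint ranges: [-2.89, 2.89], [-0.75, 2.08], [0.22, 2.7], [-1.18, 4.32], [0.11, 2.71], [-2.7, 2.7]. Speed limits (rad/s): [2.57, 2.57, 3.14, 3.14, 3.14, 3.14].

### API

Orientations are given as a unit quaternion [w, x, y, z].
In Python, from plant import r, gripper_to, inverse_kinematics, vision, models, telemetry gives the robot as it stands. Calls block until the motion is done:
- r.move_to(position, orientation): joint-space move of the TCP to a pose.
- r.move_l(position, rot=None, vel=0.15, guard=None): straight line of the TCP; rot=None keeps the orientation; vel is the mean speed in m/s. With guard (N) it stops when the force on the tool has changed by that much, and returns True; else False.
- r.movej(angles): joint-space move.
- gripper_to(opening, f_grip=None): finger opening in m; f_grip is the grip in N (None keeps the last); returns when the fingers have stopped.
- r.hold(seconds).
- inverse_kinematics(position, orientation): joint angles nearest the present ones, or None.
- vision.snapshot(name): name is "side" or "top"; returns the picture (400x640x3 uint8, red, green, blue); there is no depth.
- vision.get_calibration(name): a dict with "fx", "fy", "cx", "cy" (pixels), "position" and "orientation" of the camera in the world. Camera axes: x right, y down, z forward; pixel columns grow to the right and rows downward; lengths in m; the calibration is good to about 2 mm. A picture is of the moment at which its call begins. get_calibration takes no time and is no camera call.
A pose or a line that the arm cannot do raises r.PlanningError and nothing moves.
- r.sign_off(): hands the job in; it is judged then, once.
Trained networks look in the newest picture that a camera, given by its name, has taken for a name from the list of things; names that differ only in an ending like _2 or _b are one class to them, and where a whole thing is asked for, a point or a joint stands for the part that bears it (a point fixed in the world has none). Each returns a list of dicts, best first, with "score" (0 to 1); they miss things now and then, are a little off and sometimes report something else, mostly with a low value. They report only what shows in the picture. A call takes as long as a camera call. They do not tell look-alikes from the thing itself.
- models.boxes_of(thing, camera): "at" ([x, y, z] in m, in world coordinates, good to about 4 mm: the middle of the surface that is visible of it).
- models.regions_of(thing, camera): "pixels" (400x640 bool, what is visible of it).
- models.mark_of(thing, camera): "at" ([x, y, z] in m, in world coordinates, good to about 4 mm: a listed point, or the origin of a listed thing).
Readings, each from a call of its own:
- telemetry.current_t(): time.
- telemetry.current_joints(): joint angles.
- telemetry.current_dq(): joint speeds.
- telemetry.current_joint_efforts(): joint torques, N m.
- telemetry.current_ee_pos(): TCP position.
- telemetry.current_tool_rot(): TCP orientation.
- telemetry.current_wrist_force(): force on the tool from outside, world axes, zero at the start.
- telemetry.current_torque(): the same for the moment, N m.
- telemetry.current_opening(): finger opening in m.
- telemetry.current_finger_force(): force on a finger pad.
Only numpy, scipy, OpenCV 4.12 (cv2) and the standard library are available. Lean on these libraries where they do the work, as an engineer would, in place of code of your own. Each camera call takes 0.05 s, during which the arm holds its last target. There are 200 camera calls.

### The job

Slide the three glass tealight dishes along the counter, without lifting them, so that they stand in an even row, one centred on each card spot of the felt runner. Then draw the torch up out of its charging cup, tip it over to a slant of about 45 degrees and, with its lens roughly 15 cm above the counter, point it at the middle dish to check the glass for chips. Finish still holding the torch there, and leave the mug, the tumbler and the tall glass alone.

Things in the scene. Friction and masses are not known exactly. Their poses are not given: they have to be found in the camera images.
- dish_a_center (a point): One of three identical thick amber glass tealight dishes, round, 64 mm across, 28 mm tall, 180 g, with a 46 mm wide well 16 mm deep in its top. This point is its centre, 14 mm above its underside. It stands flat and may be any of the three in the row.
- dish_b_center (a point): One of three identical thick amber glass tealight dishes, round, 64 mm across, 28 mm tall, 180 g, with a 46 mm wide well 16 mm deep in its top. This point is its centre, 14 mm above its underside. It stands flat and may be any of the three in the row.
- dish_c_center (a point): One of three identical thick amber glass tealight dishes, round, 64 mm across, 28 mm tall, 180 g, with a 46 mm wide well 16 mm deep in its top. This point is its centre, 14 mm above its underside. It stands flat and may be any of the three in the row.
- spot_left (a point): The left-hand (seen from the robot) of three round white card spots, each 80 mm across, in a line 110 mm apart on a flat grey felt runner (330 x 90 mm, under 2 mm thick, things slide over it freely and stand as if on the bare counter). This point is the centre of the spot, at counter height. Its y axis runs along the row towards the left spot.
- spot_middle (a point): The middle (seen from the robot) of three round white card spots, each 80 mm across, in a line 110 mm apart on a flat grey felt runner (330 x 90 mm, under 2 mm thick, things slide over it freely and stand as if on the bare counter). This point is the centre of the spot, at counter height. Its y axis runs along the row towards the left spot.
- spot_right (a point): The right-hand (seen from the robot) of three round white card spots, each 80 mm across, in a line 110 mm apart on a flat grey felt runner (330 x 90 mm, under 2 mm thick, things slide over it freely and stand as if on the bare counter). This point is the centre of the spot, at counter height. Its y axis runs along the row towards the left spot.
- torch_center (a point): Round aluminium pocket torch, 170 mm long, about 160 g. It stands lens down in the charging cup. The lens head is 40 mm across over the first 30 mm, tapering by 42 mm to a plain round handle 30 mm across up to the tail. This point is its centre, on the axis, 85 mm from the lens and from the tail. Its z axis runs along the torch from lens to tail; the light shines along -z. The tail is 182 mm above the counter at the start.
- torch_lens (a point): Centre of the torch's lens, at its lower end on the axis; axes as for the torch's centre (z from lens to tail).
- cup_mouth (a point): Black charging cup fixed to the counter, 64 mm across (foot 90 mm), 65 mm tall, with a plain round bore 50 mm wide whose floor is 12 mm above the counter; open at the top, so the torch (5 mm of play all round) lifts straight out after 53 mm. This point is the centre of the mouth, 65 mm above the counter. It may stand to the left or to the right.
- mug_center (a point): White mug, 80 mm across, 90 mm tall, with a handle at the side; bystander. This point is its centre, 45 mm up.
- tumbler_center (a point): Amber glass tumbler, 72 mm across the rim, 85 mm tall; bystander beyond the row. This point is its centre, half-way up.
- tall_glass_center (a point): Clear tall glass, 68 mm across the rim, 120 mm tall; bystander beyond the row. This point is its centre, half-way up.
Not all that is in view belongs to the job. Leave any grey look-alike of the part that bears dish_c_center alone. There is more than one size of the part that bears torch_center; the job needs the largest.

How it is judged:
On the way, in this order (a step that is already met when the one before it is completed fails the run):
1. the three dishes stand one on each card spot, centred within 12 mm (horizontal distance between any of dish_a_center, dish_b_center, dish_c_center and spot_left below 0.012 m and horizontal distance between any of dish_a_center, dish_b_center, dish_c_center and spot_middle below 0.012 m and horizontal distance between any of dish_a_center, dish_b_center, dish_c_center and spot_right below 0.012 m), for 0.2 s.
2. the torch is drawn clear of its charging cup (z of torch_lens in the frame of cup_mouth above 0.005 m), for 0.1 s.
At the end, for the whole second after the job is handed in: A dish within 14 mm of each spot's centre (12 mm when the row is completed); the torch held still by the fingers, touching nothing else, lens 10 to 22 cm above the counter, axis 30 to 60 degrees from vertical, tail up, passing the middle spot's centre within 40 mm in each cross direction (horizontal distance between any of dish_a_center, dish_b_center, dish_c_center and spot_left below 0.014 m and horizontal distance between any of dish_a_center, dish_b_center, dish_c_center and spot_middle below 0.014 m and horizontal distance between any of dish_a_center, dish_b_center, dish_c_center and spot_right below 0.014 m and height (world z) of torch_lens between 0.1 and 0.22 m and angle between torch_center's own z axis and vertical between 0.52 and 1.05 rad and x of spot_middle in the frame of torch_lens between -0.04 and 0.04 m and y of spot_middle in the frame of torch_lens between -0.04 and 0.04 m and linear speed of torch below 0.03 m/s and contact force between the fingers and torch above 2 N and contact force between torch and cup below 0.1 N and contact force between torch and dish_a below 0.1 N and contact force between torch and dish_b below 0.1 N and contact force between torch and dish_c below 0.1 N and contact force between torch and mug below 0.1 N and contact force between torch and tumbler below 0.1 N and contact force between torch and tall_glass below 0.1 N); the arm keeps its last pose, push and grip.
It fails at once if a dish is lifted off the counter (more than 12 mm) or tipped over (height (world z) of any of dish_a_center, dish_b_center, dish_c_center above 0.026 m or angle between any of dish_a_center, dish_b_center, dish_c_center's own z axis and vertical above 0.5 rad).
It fails at once if the mug, the tumbler or the tall glass is moved by more than 30 mm (distance of any of mug_center, tumbler_center, tall_glass_center from where it was at the start of the episode above 0.03 m).
It also fails if it takes over 72 s, if anything falls off the work surface, if the arm or the gripper's body presses on something with over 40 N, if the wrist force passes 120 N, or if a joint passes its speed limit or range.

## Working session

There is one attempt and no reset: what is moved stays moved. The work goes in short steps, each a Python script; the robot and the scene stay as the last script left them, time stands still between calls to the robot, and variables do not carry over. Pictures are saved under pics/ and viewed, at most 10 in all, crops included, and the job is handed in when it is done.

```bash
ls; mkdir -p pics
python3 - <<'E'
from plant import r, vision, models, telemetry
import cv2, numpy as np
np.set_printoptions(precision=3,suppress=True)
for c in ("side","top"):
    im=vision.snapshot(c); cv2.imwrite(f"pics/{c}0.png",im[:,:,::-1]); 
    k=vision.get_calibration(c); print(c,k)
    for t in ["dish_a_center","spot_left","spot_middle","spot_right","torch_center","torch_lens","cup_mouth","mug_center","tumbler_center","tall_glass_center"]:
        print(t,[(np.array(d["at"]).round(3).tolist(),round(d["score"],2)) for d in models.mark_of(t,c)])
print(telemetry.current_t())
E
```

```text
pics
side {'fx': 520.3874715332279, 'fy': 520.3874715332279, 'cx': 312.9811491940796, 'cy': 196.9762796242488, 'position': array([0.372, 1.146, 0.845]), 'orientation': array([ 0.052, -0.083,  0.876, -0.473])}
dish_a_center [([0.573, 0.037, 0.014], 0.75)]
spot_left [([0.54, 0.152, 0.002], 0.67)]
spot_middle [([0.536, 0.039, -0.004], 0.59), ([0.513, -0.338, 0.043], 0.34)]
spot_right [([0.539, -0.075, -0.001], 0.55)]
torch_center [([0.572, 0.305, 0.069], 0.89), ([0.468, 0.327, 0.097], 0.82), ([0.451, 0.431, 0.068], 0.61)]
torch_lens [([0.464, 0.33, 0.013], 0.81), ([0.572, 0.305, 0.002], 0.74), ([0.5, -0.074, 0.016], 0.69), ([0.449, 0.429, -0.001], 0.68)]
cup_mouth [([0.463, 0.329, 0.065], 0.74)]
mug_center [([0.466, 0.328, 0.095], 0.62), ([0.51, -0.34, 0.044], 0.6)]
tumbler_center [([0.767, -0.201, 0.044], 0.7), ([0.466, 0.332, 0.013], 0.5)]
tall_glass_center [([0.756, 0.187, 0.062], 0.77)]
top {'fx': 399.2477865458115, 'fy': 399.2477865458115, 'cx': 314.4821108054565, 'cy': 198.00273972569232, 'position': array([0.403, 0.049, 1.269]), 'orientation': array([-0.047,  0.714, -0.695,  0.065])}
dish_a_center [([0.576, 0.038, 0.01], 0.66)]
spot_left [([0.539, 0.148, 0.002], 0.95)]
spot_middle [([0.539, 0.04, 0.003], 0.77), ([0.769, -0.206, 0.046], 0.7)]
spot_right [([0.538, -0.075, 0.0], 0.57)]
torch_center [([0.465, 0.323, 0.096], 0.58), ([0.572, 0.303, 0.063], 0.5), ([0.449, 0.432, 0.067], 0.48)]
torch_lens [([0.467, 0.325, 0.015], 0.63), ([0.572, 0.303, 0.001], 0.58), ([0.449, 0.43, -0.0], 0.46)]
cup_mouth [([0.467, 0.326, 0.064], 0.96), ([0.512, -0.34, 0.047], 0.46)]
mug_center [([0.511, -0.339, 0.044], 0.83)]
tumbler_center [([0.771, -0.206, 0.044], 0.55)]
tall_glass_center [([0.758, 0.185, 0.056], 0.71), ([0.538, 0.147, 0.001], 0.33)]
1.1
```

View pics/side0.png

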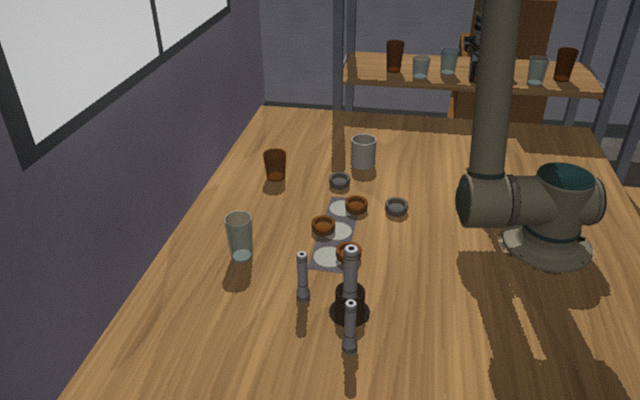

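View pics/top0.png

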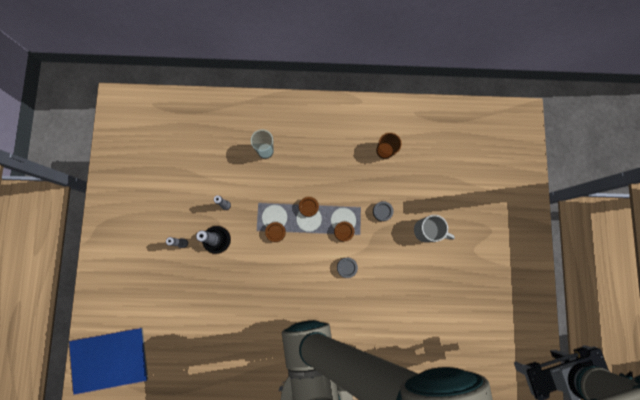

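Side view: three amber dishes at (323,225), (356,205) and (349,252). There are also two grey look-alikes at (340,181) and (397,207), to be left alone. The three torches are at (350,270) tall in the black cup, (303,277) and (350,327) short. The one in the cup is the largest (tail at about 0.18 m), so it fits. In the top view the amber dishes are at (308,207), (275,232) and (343,232). I'll measure on a rectified crop.

```bash
cat > h.py <<'E'
from plant import r, gripper_to, inverse_kinematics, vision, models, telemetry
import cv2, numpy as np
from scipy.spatial.transform import Rotation as R
np.set_printoptions(precision=4,suppress=True)
def cam(c):
    k=vision.get_calibration(c); q=k["orientation"]
    return np.array([[k["fx"],0,k["cx"]],[0,k["fy"],k["cy"]],[0,0,1]]),R.from_quat(q[[1,2,3,0]]).as_matrix(),k["position"]
def px2w(uv,z,c="top"):
    K,M,p=cam(c); d=M@np.linalg.inv(K)@np.r_[uv,1]; return (p+d*(z-p[2])/d[2])[:2]
def w2px(P,c="top"):
    K,M,p=cam(c); u=K@M.T@(np.array(P)-p); return u[:2]/u[2]
def rect(im,z=0.,c="top",x=(.38,.68),y=(-.16,.24),s=2000):
    """metric map: rows = x decreasing, cols = y decreasing"""
    w=[(x[1],y[1]),(x[1],y[0]),(x[0],y[0]),(x[0],y[1])]
    src=np.float32([w2px((*a,z),c) for a in w]); W,H=(y[1]-y[0])*s,(x[1]-x[0])*s
    T=cv2.getPerspectiveTransform(src,np.float32([(0,0),(W,0),(W,H),(0,H)]))
    return cv2.warpPerspective(im,T,(int(W),int(H)),flags=cv2.INTER_CUBIC)
def amber(c="top",im=None):
    im=vision.snapshot(c) if im is None else im
    m=rect(im,.02,c); h=cv2.cvtColor(m,cv2.COLOR_RGB2HSV)
    k=((h[...,0]<14)&(h[...,1]>150)).astype(np.uint8)
    k=cv2.morphologyEx(k,cv2.MORPH_OPEN,np.ones((9,9))); out=[]
    for q in cv2.findContours(k,cv2.RETR_EXTERNAL,cv2.CHAIN_APPROX_NONE)[0]:
        if cv2.contourArea(q)<2500: continue
        (a,b),rad=cv2.minEnclosingCircle(q); x0,y0,w,hh=cv2.boundingRect(q)
        out.append((.68-(y0+hh/2)/2000,.24-(x0+w/2)/2000,w/2,hh/2))
    return np.array(out)
E
python3 - <<'E'
from h import *
for c in("top","side"):
    im=cv2.imread(f"pics/{c}0.png")[:,:,::-1]
    print(c,amber(c,im))
im=cv2.imread("pics/top0.png"); m=rect(im); 
h=cv2.cvtColor(m,cv2.COLOR_BGR2HSV)
wh=((h[...,1]<60)&(h[...,2]>140)).astype(np.uint8); 
felt=((h[...,1]<70)).astype(np.uint8)
for k,n in((wh,'white'),(felt,'felt')):
    for q in cv2.findContours(cv2.morphologyEx(k,cv2.MORPH_OPEN,np.ones((7,7))),cv2.RETR_EXTERNAL,cv2.CHAIN_APPROX_NONE)[0]:
        if cv2.contourArea(q)>4000:
            (a,b),s,t=cv2.minAreaRect(q); x0,y0,w,hh=cv2.boundingRect(q); print(n,.68-b/2000,.24-a/2000,s[0]/2,s[1]/2,t,'bbox y',.24-x0/2000,.24-(x0+w)/2000,'x',.68-y0/2000,.68-(y0+hh)/2000)
cv2.imwrite("pics/rect.png",m)
E
```

```text
top [[ 0.4913  0.141  60.     57.5   ]
 [ 0.4983 -0.0735 59.     57.5   ]
 [ 0.575   0.0392 59.5    59.    ]]
side []
white 0.526542465209961 0.03347640991210937 57.62275695800781 81.52349090576172 74.05460357666016 bbox y 0.07699999999999999 -0.0040000000000000036 x 0.5635 0.49750000000000005
white 0.5491683044433594 -0.07455407714843754 81.55482482910156 56.722599029541016 6.85975980758667 bbox y -0.03250000000000003 -0.11399999999999999 x 0.5775 0.5165000000000001
white 0.5486150970458985 0.14685337829589842 81.1121597290039 64.8172607421875 1.432096242904663 bbox y 0.1875 0.10599999999999998 x 0.5810000000000001 0.515
felt 0.40025000000000005 -0.08725 39.5 66.5 90.0 bbox y -0.05399999999999999 -0.121 x 0.42000000000000004 0.38000000000000006
felt 0.5386493072509766 0.037152145385742186 332.75732421875 92.86654663085938 0.8126515746116638 bbox y 0.2035 -0.1295 x 0.5870000000000001 0.49000000000000005
```

View pics/rect.png

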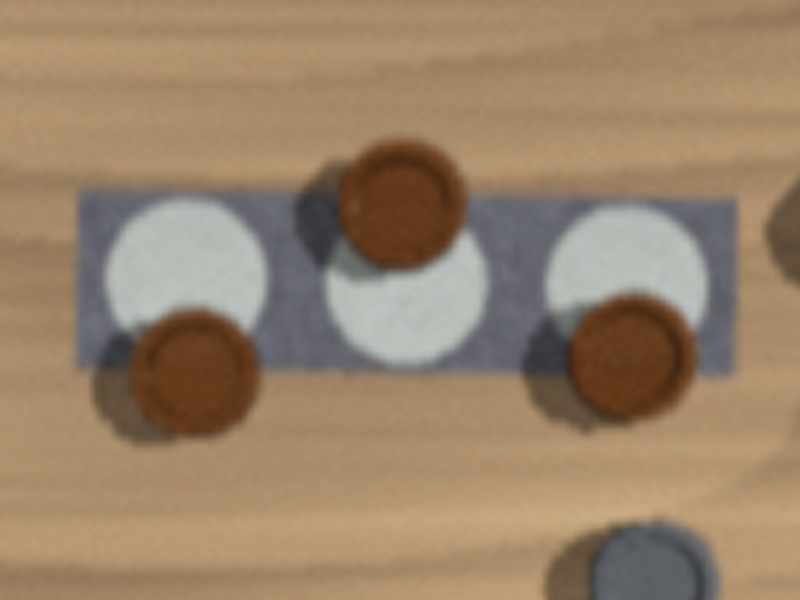

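The rectified crop (2 px/mm) confirms three amber dishes at (195,372), (402,203) and (632,357), each beside its own white spot: (187,277), (407,290), (627,283). The grey look-alike at (655,575) stays out of it. The felt measures 333x93 mm, matching the given size. Its centre is (0.5386, 0.0372), tilted 0.8°, which puts the spots 110 mm apart along it.

```bash
cat >> h.py <<'E'
MID=np.array([.5386,.0372]); e=np.array([np.sin(.0142),np.cos(.0142)])
S=[MID+.11*e,MID,MID-.11*e]
DOWN=[np.array([0,1.,0,0]),np.array([0,0,1.,0])]
E
python3 - <<'E'
from h import *
D=[(.4925,.1405),(.575,.0392),(.4995,-.0735)]
q=min(DOWN,key=lambda q:np.abs(inverse_kinematics((.5,.03,.15),q)-[-0,0.27,1.5,0,1.36,0]).sum() if inverse_kinematics((.5,.03,.15),q) is not None else 99)
print(q,inverse_kinematics((.5,.03,.15),q))
Z=.030
for i in (2,1,0):
    d,s=D[i],S[i]
    r.move_to((*d,.11 if i<2 else .14),q)
    if r.move_l((*d,Z),vel=.12,guard=12): print("guard!",telemetry.current_ee_pos()); break
    gripper_to(.05,5); print(i,telemetry.current_opening(),telemetry.current_finger_force())
    r.move_l((*s,Z),vel=.06)
    gripper_to(.085,5); r.move_l((*s,.11),vel=.15)
    print(telemetry.current_t(),telemetry.current_wrist_force())
r.move_to((.40,.2,.3),q)
im=vision.snapshot("top"); print(amber(im=im)); print(np.array(S))
cv2.imwrite("pics/r2.png",rect(im)[:,:,::-1])
for k in(1,):
  for c in("side","top"):
    if c=="side": vision.snapshot(c)
    for t in("torch_center","cup_mouth"): print(c,[(np.array(d["at"]).round(3),round(d["score"],2)) for d in models.mark_of(t,c)])
print(telemetry.current_t())
E
```

```text
[0. 1. 0. 0.] [-0.0791  0.2266  1.7871 -0.      1.1278  1.4917]
2 0.06299779749426261 4.967280174605548
6.875 [ 0.3002 -0.221  -0.2554]
1 0.06214480833271394 4.993576481938362
10.7167 [-0.3849  0.5719 -0.4342]
0 0.06412232869911812 5.000118691823445
14.6917 [ 0.255   0.2434 -0.5142]
[[ 0.536   0.0365 55.     56.    ]
 [ 0.5368 -0.073  58.     55.5   ]
 [ 0.539   0.1475 57.     56.    ]]
[[ 0.5402  0.1472]
 [ 0.5386  0.0372]
 [ 0.537  -0.0728]]
side [(array([0.469, 0.326, 0.098]), 0.74), (array([0.572, 0.303, 0.069]), 0.63), (array([0.453, 0.432, 0.069]), 0.61)]
side [(array([0.465, 0.329, 0.062]), 0.64)]
top [(array([0.576, 0.301, 0.064]), 0.48), (array([0.451, 0.431, 0.066]), 0.46)]
top [(array([0.755, 0.185, 0.057]), 0.69), (array([0.469, 0.331, 0.061]), 0.57)]
15.95
```

View pics/r2.png

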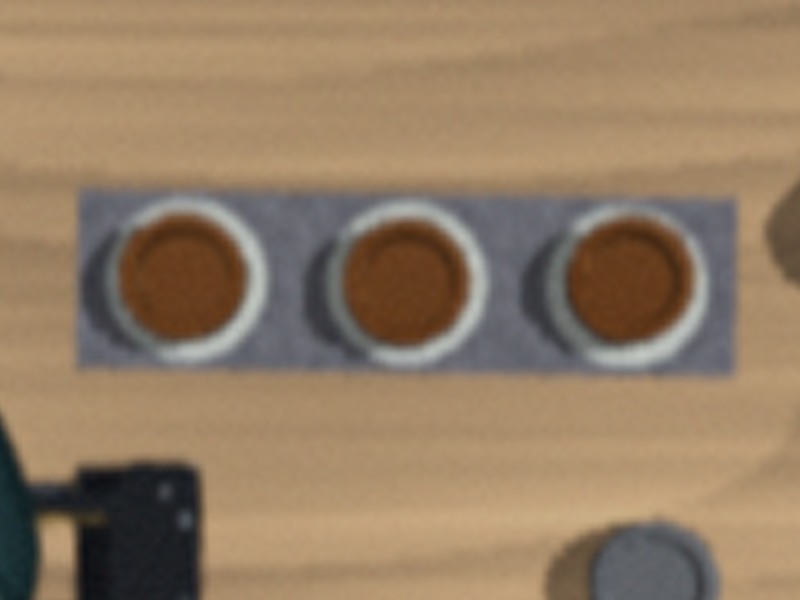

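Every dish sits within about 3 mm of its spot centre; the circles at (183,277), (405,283) and (630,280) are concentric with the white cards. Next I'll confirm the torch in a crop and plan the final pose.

Run:
```python
from h import *
im=cv2.imread("pics/side0.png")[230:370,260:420]; cv2.imwrite("pics/torch.png",cv2.resize(im,None,fx=4,fy=4,interpolation=cv2.INTER_CUBIC))
# tail ring (z=.182) location in both cameras as predicted for vertical torch
for c in("side","top"): print(c,w2px((.466,.327,.182),c),w2px((.466,.327,.012),c))
G=.13; off=G-.012+.006   # TCP distance from lens along the torch
j0=inverse_kinematics((.466,.327,G+.006),DOWN[0]); print(j0)
for tilt in (.7,.785):
 for az in np.radians(range(0,360,20)):
  d=np.array([np.cos(az),np.sin(az),0]); u=np.sin(tilt)*d+np.array([0,0,np.cos(tilt)])
  lens=np.r_[MID,0]+u*.15/np.cos(tilt); P=lens+off*u
  for roll in np.radians(range(0,360,45)):
    z=-u; y0=np.cross(z,d); y0/=np.linalg.norm(y0); x0=np.cross(y0,z)
    M=np.c_[x0,y0,z]@R.from_euler('z',roll).as_matrix(); Q=R.from_matrix(M).as_quat()[[3,0,1,2]]
    j=inverse_kinematics(P,Q)
    if j is not None: print(tilt,round(np.degrees(az)),round(np.degrees(roll)),P,j)
```

```text
side [350.3288 248.3781] [348.2747 308.9165]
top [201.3513 235.0466] [215.1346 238.5982]
[ 0.4897  0.3353  1.6645 -0.      1.1418  2.0605]
0.7 40 0 [0.6966 0.1698 0.2448] [ 0.2766  0.9332  0.4654 -0.3838  2.3605  0.9611]
0.7 40 45 [0.6966 0.1698 0.2448] [ 0.2766  0.9332  0.4654 -0.3838  2.3605  1.7465]
0.7 40 90 [0.6966 0.1698 0.2448] [ 0.2766  0.9332  0.4654 -0.3838  2.3605  2.5319]
0.7 40 180 [0.6966 0.1698 0.2448] [ 0.2766  0.9332  0.4654 -0.3838  2.3605 -2.1805]
0.7 40 225 [0.6966 0.1698 0.2448] [ 0.2766  0.9332  0.4654 -0.3838  2.3605 -1.3951]
0.7 40 270 [0.6966 0.1698 0.2448] [ 0.2766  0.9332  0.4654 -0.3838  2.3605 -0.6097]
0.7 40 315 [0.6966 0.1698 0.2448] [ 0.2766  0.9332  0.4654 -0.3838  2.3605  0.1757]
0.7 60 0 [0.6417 0.2158 0.2448] [ 0.4247  0.7817  0.7869 -0.4571  2.1236  0.8161]
0.7 60 45 [0.6417 0.2158 0.2448] [ 0.4247  0.7817  0.7869 -0.4571  2.1236  1.6015]
0.7 60 90 [0.6417 0.2158 0.2448] [ 0.4247  0.7817  0.7869 -0.4571  2.1236  2.3869]
0.7 60 180 [0.6417 0.2158 0.2448] [ 0.4247  0.7817  0.7869 -0.4571  2.1236 -2.3255]
0.7 60 225 [0.6417 0.2158 0.2448] [ 0.4247  0
[... 15955 characters left out ...]
0.6574 -0.1685  0.2377] [-0.5416  0.8124  0.7902  0.4403  2.2088  1.4322]
0.785 320 0 [ 0.7206 -0.1155  0.2377] [-0.3697  1.0102  0.3604  0.3865  2.4921  2.1208]
0.785 320 90 [ 0.7206 -0.1155  0.2377] [-0.3697  1.0102  0.3604  0.3865  2.4921 -2.5916]
0.785 320 135 [ 0.7206 -0.1155  0.2377] [-0.3697  1.0102  0.3604  0.3865  2.4921 -1.8062]
0.785 320 180 [ 0.7206 -0.1155  0.2377] [-0.3697  1.0102  0.3604  0.3865  2.4921 -1.0208]
0.785 320 225 [ 0.7206 -0.1155  0.2377] [-0.3697  1.0102  0.3604  0.3865  2.4921 -0.2354]
0.785 320 270 [ 0.7206 -0.1155  0.2377] [-0.3697  1.0102  0.3604  0.3865  2.4921  0.55  ]
0.785 320 315 [ 0.7206 -0.1155  0.2377] [-0.3697  1.0102  0.3604  0.3865  2.4921  1.3354]
```

View pics/torch.png

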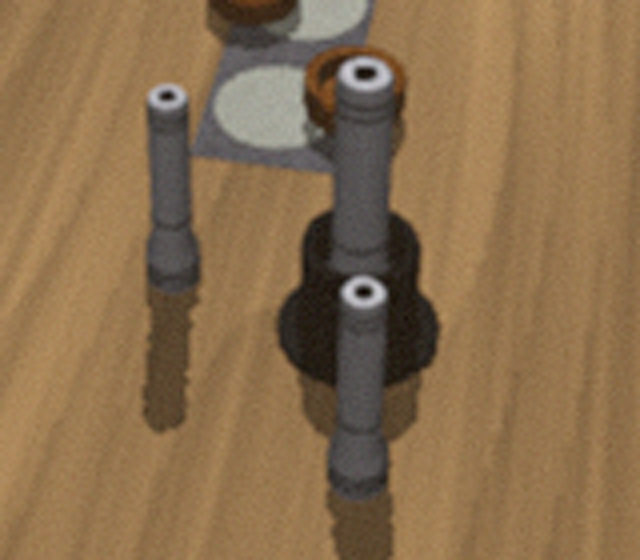

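The crop shows the torch in the black cup at (365,170) is clearly the longest. The two short ones at (168,190) and (362,390) are free-standing, so they are decoys. Its tail at side pixel (351,248) matches the predicted (350,248) for an upright 182 mm tail at (0.466, 0.327).

Run:
```python
from h import *
T=np.array([.466,.327]); G=.13; q=DOWN[0]; tilt=.76; az=np.radians(100)
gripper_to(.08)
r.move_to((*T,.30),q)
if r.move_l((*T,G+.006),vel=.12,guard=10): print("guard",telemetry.current_ee_pos()); raise SystemExit
gripper_to(.02,45); r.hold(.2); print(telemetry.current_opening(),telemetry.current_finger_force(),telemetry.current_wrist_force())
r.move_l((*T,.30),vel=.08); r.hold(.3); print("lifted",telemetry.current_opening(),telemetry.current_wrist_force())
d=np.array([np.cos(az),np.sin(az),0]); u=np.sin(tilt)*d+np.array([0,0,np.cos(tilt)])
P=np.r_[MID,0]+u*(.15/np.cos(tilt)+G-.012+.006)
y=np.cross(-u,d); y/=np.linalg.norm(y); x=np.cross(y,-u)
Q=R.from_matrix(np.c_[x,y,-u]@R.from_euler('z',np.pi/2).as_matrix()).as_quat()[[3,0,1,2]]
j=inverse_kinematics(P,Q); print(j,telemetry.current_joints())
r.move_l(P,Q,vel=.08); r.hold(.5)
print(telemetry.current_t(),telemetry.current_ee_pos(),P,telemetry.current_opening(),telemetry.current_finger_force())
for c in("side","top"):
    im=vision.snapshot(c); cv2.imwrite(f"pics/{c}3.png",im[:,:,::-1])
    for t in("torch_lens","torch_center"): print(c,t,[(np.array(k["at"]).round(3),round(k["score"],2)) for k in models.mark_of(t,c)])
print("want lens",np.r_[MID,0]+u*.15/np.cos(tilt),w2px(np.r_[MID,0]+u*.15/np.cos(tilt),"side"),w2px(P+u*.046,"side"),amber())
```

```text
0.029518663248983147 44.99316953559173 [-0.477   0.4151 -0.3631]
lifted 0.029411751876696382 [ 0.0262  0.3504 -1.4009]
[ 0.7399  0.4925  1.391  -0.6268  1.6994  2.1972] [0.4896 0.2372 1.389  0.     1.5156 2.0605]
23.7833 [0.499  0.2617 0.24  ] [0.499  0.2617 0.2399] 0.030003492602516703 44.99223760678433
side torch_lens [(array([0.575, 0.3  , 0.003]), 0.84), (array([0.45 , 0.424, 0.003]), 0.73), (array([0.464, 0.328, 0.064]), 0.63)]
side torch_center [(array([0.573, 0.303, 0.069]), 0.96), (array([0.451, 0.433, 0.07 ]), 0.88)]
top torch_lens [(array([0.514, 0.176, 0.15 ]), 0.98), (array([0.448, 0.429, 0.   ]), 0.47), (array([0.57 , 0.304, 0.001]), 0.42)]
top torch_center [(array([0.502, 0.232, 0.213]), 0.83), (array([0.54 , 0.152, 0.014]), 0.68), (array([0.574, 0.301, 0.067]), 0.62), (array([0.449, 0.436, 0.065]), 0.52)]
want lens [0.5138 0.1776 0.15  ] [338.1316 216.6675] [340.1169 200.2115] [[ 0.5363  0.0372 56.5    56.5   ]
 [ 0.5373 -0.0703 52.5    56.5   ]
 [ 0.5383  0.147  58.     54.5   ]]
```

View pics/side3.png

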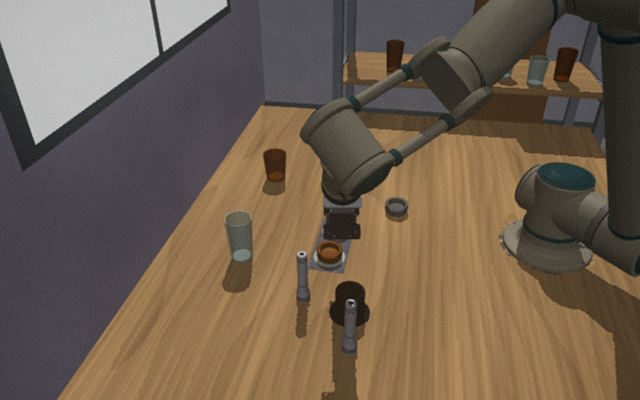

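View pics/top3.png

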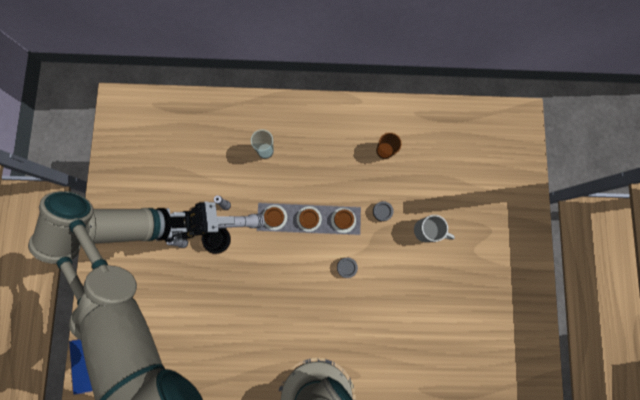

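The top view shows the torch in the fingers at (240,222), pointing along the row. Its lens is measured at (0.514, 0.176, 0.150) against the wanted (0.514, 0.178, 0.150), slanted about 42°. The dishes at (274,217), (308,218) and (343,219) are on their spots. In the side view the cup at (349,297) is empty and the tumbler and tall glass haven't moved; in the top view the mug hasn't either.

```bash
python3 -c "
from h import *
r.hold(.3); print(r.sign_off())"
```

```text
the job is handed in; nothing more can be done
None
```

The job is handed in, with no verdict returned: in the last check the three dishes were within about 3 mm of their spot centres, and the torch was held at about a 42° slant, lens 15 cm up and aimed at the middle dish, with the mug, tumbler and tall glass untouched.

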